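# Unlock the kitchen cash box and hold the key turned

## Robot

A 6-joint arm with a two-finger parallel gripper is mounted at the origin on the work surface. World frame = base frame: x ahead of the robot, y to its left, z up, the work surface at z = 0. Lengths are in m, angles in rad, forces in N, time in s.
With the tool pointing down it reaches from about 0.35 to 0.775 m from the base axis. Payload 7.3 kg.
Tool frame: the origin (TCP) lies at the very end of the fingers, on their centre line; the grasp point (between the pads) lies 19 mm behind it; z points along the fingers, y is the line along which they close (so a half turn about z gives the same grasp; the last joint's range is limited). The gripper opens to 92 mm and grips with 3 to 60 N. Pads are 19 mm wide; open, the fingers measure 130 mm over their backs; the gripper's body (75 mm by 190 mm) begins 47 mm behind the grasp point.
Start: joints at [-1.401, 0.342, 1.524, -0, 1.275, -0.146], TCP at [0.163, -0.499, 0.227] pointing down, gripper open.
Joint ranges: [-2.53, 2.53], [-0.77, 2.02], [0.04, 2.7], [-1, 4.14], [0.28, 2.66], [-3.11, 3.11]. Speed limits (rad/s): [2.57, 2.57, 3.14, 3.14, 3.14, 3.14].

## Interface

Orientations are given as [roll, pitch, yaw] about the fixed x, y, z axes, in that order (R = Rz(yaw) Ry(pitch) Rx(roll)).
In Python, from cell import robot gives the robot as it stands. The module is installed in compiled form; this text tells all that it offers.
- The arm moves only by the tool arm_command, never from a script. Its argument "moves" is a list of rows, each a list of 3 entries, a list of its own where there are three numbers: the shift along the tool's x, y, z in m, then the turn, a rotation vector about the tool's x, y, z in rad, then the finger opening in m, from 0 to 0.0918. In form: [[[dx, dy, dz], [ax, ay, az], claw], ...]. A call has exactly 5 rows; each row is the pose to reach, as a shift and turn from the pose commanded when the call began, along the tool's axes at that moment; what a row does not reach only later rows make up. A row lasts 1/10 s, in which the tool goes at most 50 mm and 8.59 degrees, less where a joint would pass 70% of its speed; a pose out of reach is approached as far as the arm can. A call with a gripper value outside its range is refused whole. The fingers move at their own pace and stop on an object; "squeeze" is the grip in N (left out, the last holds). Time passes only in rows, so rows that repeat a pose let the fingers close, or fill a call up. It gives the time, the measured TCP pose, the force, the opening and the grip force at its end, in the units of the state.
- robot.observe(): the state, without advancing time (a new reading comes with each control period).
- robot.read_camera(name): name is "scene" or "top" or "wrist"; returns the picture (420x560x3 uint8, red, green, blue); there is no depth.
- robot.camera_model(name): a dict with "fx", "fy", "cx", "cy" (pixels), "R" (3x3) and "t" (3): a world point X has camera coordinates R X + t. Camera axes: x right, y down, z forward; pixel columns grow to the right and rows downward; lengths in m; the calibration is good to about 2 mm. A picture is of the moment at which its call begins: read the wrist's pose just before it. camera_model takes no time and is no camera call; for the wrist camera it gives the pose at the moment of the call.
- robot.hand_in(): hands the job in; it is judged then, once.
The state is a dict: "time": time; "qpos": joint angles; "qvel": joint speeds; "joint_efforts": joint torques, N m; "tool_pos": TCP position; "tool_rot": TCP orientation; "contact_force": force on the tool from outside, world axes, zero at the start; "torque": the same for the moment, N m; "opening": finger opening in m; "grip_force": force on a finger pad.
Only numpy, scipy, OpenCV 4.12 (cv2) and the standard library are available. Lean on these libraries where they do the work, as an engineer would, in place of code of your own. Each camera call takes 0.05 s, during which the arm holds its last target. There are 200 camera calls.

## Task

Take the red-headed key out of the wooden key stand and, with the key's tip (not the fingers), slowly slide the steel dust shutter on the green cash box fully aside by its orange tab. Then push the key fully home into the keyhole, working it past the sticky pins, and turn it clockwise a quarter turn to its stop so that the bolt draws back. Finish still gripping the key and holding it turned, since the lock springs back if let go; leave the blue key and the other kitchen things where they are.

Things in the scene. Friction and masses are not known exactly. Their poses are not given: they have to be found in the camera images.
- key: Red-headed steel key, 84 mm, 50 g, upright, bit down. Origin: tip (lower end); z up the shank, x along its width. From the tip: bit 16 (x) x 6 (y) mm, 0-10 mm up, lower edge rounded 3 mm; shank 6 mm diameter; stop collar 16 mm diameter, 22-26 mm up; flat head 32 (x) x 9 (y) mm, 44-84 mm up: grip it across y. A half turn about z leaves the key the same.
- key_tip (a point): The tip of the red key: centre of the lower end of its bit (the origin of key).
- stand: Wooden key stand, 140 x 60 x 35 mm (x, y, z), fixed; origin under its centre. Slots in its top at x = -34 and +34 mm, long side along x, hold the red and the blue key in either order, each resting on its collar, tip 13 mm above the table, about 1 mm of play. A straight lift of 25 mm frees a key.
- other_key: The same key with a blue head, in the stand's other slot, for something else: leave it.
- cashbox: Green steel cash box, fixed, 200 x 150 mm (x, y), lid 90 mm high, brass lock face in the middle of the lid 96 mm high; origin under its centre. On the lid: shutter rails along y, outer edges at x = +-25 mm, 3.5 mm above the lock face; bolt and keeper at x -97 to -43 mm and a carrying handle at x = +80 mm, all up to 6 mm above the lock face.
- keyhole (a point): Centre of the keyhole, level with the lock face; axes as the box's. A slot 18.5 (x) x 8.5 (y) mm, 2 mm chamfers. Key goes straight down, width along x, till its collar meets the face, tip 22 mm deep. Sprung sticky pins at both slot ends, 2-11 mm deep, resist with some 3-15 N; small rocking along x helps. The key turns only when home, and cannot be pulled out while turned.
- shutter (a joint): Dust shutter, steel plate 38 x 26 x 3 mm (x, y, z) on the lock face over the keyhole. Metres: 0 = centred on the keyhole, 0.034 = fully aside towards the box's +y (stop). Starts between 0 and 0.006, takes about 1 N to slide, stays where left. Move it slowly: 0.05 m/s is good, 0.2 m/s too fast.
- tab (a point): Middle of the -y face of the shutter's orange tab: the face to push, towards the box's +y. Tab 26 (x) x 4 (y) mm along the shutter's -y edge, 13 mm from the shutter's centre, top 11.5 mm and this point 7.5 mm above the lock face; moves with the shutter. At -y of the keyhole the lock face ends at 20 mm, then comes the lid, 6 mm lower.
- plug (a joint): The lock's plug under the lock face, turned by the key's bit. Radians: 0 = rest, in line with the keyhole; grows as the key turns clockwise seen from above; stop at 1.5. A spring turns it back with 0.03 Nm at rest, 0.11 Nm at the stop. With play and give, turning the key by 1.6 to 1.7 rad brings it to the stop. The steel bolt on the lid draws back with it.
- tin0: Round steel tin with press-fit lid, 90 mm across, 50 mm high, on the surface; origin under its centre. Bystander.
- tin1: Round steel tin with press-fit lid, 90 mm across, 50 mm high, stacked on tin0; origin under its centre. Bystander.
- tin2: Round steel tin with press-fit lid, 90 mm across, 50 mm high, on the surface; origin under its centre. Bystander.
- tin3: Round steel tin with press-fit lid, 90 mm across, 50 mm high, stacked on tin2; origin under its centre. Bystander.
- shaker: Empty glass shaker, 76 mm across, 130 mm high; origin under its centre. Bystander.
- tumbler: Small steel tumbler, 68 mm across, 85 mm high; origin under its centre. Bystander.
- spatula: Yellow silicone spatula lying flat along its x. Bystander.
Things that resemble listed ones, but are neither listed nor needed, are in the scene too. There is more than one size of the key; the one meant has the size given above.

How it is judged:
On the way, in this order (a step that is already met when the one before it is completed fails the run):
1. the red key is held clear of the stand (contact force between the fingers and key above 1.5 N and height (world z) of key_tip above 0.045 m), for 0.1 s.
2. the shutter is slid aside while the key is held (contact force between the fingers and key above 1.5 N and value of joint shutter above 0.028 m), for 0.1 s.
3. the key is fully home, the plug not yet turned (z of key_tip in the frame of keyhole below -0.018 m and horizontal distance between key_tip and keyhole below 0.005 m and contact force between the fingers and key above 1.5 N and value of joint plug below 0.35 rad), for 0.1 s.
At the end, for the whole second after the job is handed in: Fingers grip the red key (over 1.5 N); its tip is over 18 mm below the lock face, within 5 mm of the keyhole centre, key upright within 0.15 rad; plug held past 1.2 rad; shutter open over 26 mm; blue key and bystanders within 20 mm of their starts (z of key_tip in the frame of keyhole below -0.018 m and horizontal distance between key_tip and keyhole below 0.005 m and contact force between the fingers and key above 1.5 N and value of joint plug above 1.2 rad and value of joint shutter above 0.026 m and angle between key's own z axis and vertical below 0.15 rad and distance of each of tin0, tin1, tin2, tin3, shaker, tumbler, spatula, other_key from where it was at the start of the episode below 0.02 m); the arm keeps its last pose, push and grip.
It fails at once if the fingers or arm push the shutter instead of the key (contact force between any of the fingers, the arm and shutter above 0.5 N).
It fails at once if the shutter is flicked (over 0.2 m/s) (velocity of joint shutter above 0.2 m/s).
It fails at once if the blue key or a bystander is disturbed by more than 20 mm (distance of any of tin0, tin1, tin2, tin3, shaker, tumbler, spatula, other_key from where it was at the start of the episode above 0.02 m).
It also fails if it takes over 54 s, if anything falls off the work surface, if the arm or the gripper's body presses on something with over 40 N, if the wrist force passes 120 N, or if a joint passes its speed limit or range.

## Working session

There is one attempt and no reset: what is moved stays moved. The work goes in short steps, Python scripts to look and compute and a tool call to move; the robot and the scene stay as the last step left them, time stands still between calls to the robot, and variables do not carry over. Pictures are saved under pics/ and viewed, at most 10 in all, crops included, and the job is handed in when it is done.

Besides the shell and the picture viewer there is one more tool, called after ">>>" as name(argument=value, ...) on one line, values as JSON. arm_command: Moves the arm, as the interface text tells. Its arguments: {"type":"object","properties":{"moves":{"type":"array"},"squeeze":{"type":"number"}},"required":["moves"]}

```bash
mkdir -p pics; python3 - <<'E'
from cell import robot
import cv2, numpy as np
for n in ["scene","top"]:
    m=robot.camera_model(n); im=robot.read_camera(n)
    cv2.imwrite(f"pics/{n}0.png",cv2.resize(im[:,:,::-1],(800,600),interpolation=cv2.INTER_CUBIC))
    cv2.imwrite(f"pics/{n}raw0.png",im[:,:,::-1])
    print(n,{k:np.round(v,3).tolist() for k,v in m.items()})
s=robot.observe();print(s)
E
```

```text
scene {'fx': 395.465, 'fy': 395.465, 'cx': 281.013, 'cy': 215.856, 'R': [[-0.619, 0.786, -0.003], [0.563, 0.44, -0.7], [-0.548, -0.435, -0.714]], 't': [0.28, -0.315, 1.199]}
top {'fx': 389.722, 'fy': 389.722, 'cx': 278.181, 'cy': 214.409, 'R': [[0.013, -1.0, -0.025], [-0.998, -0.012, -0.062], [0.061, 0.026, -0.998]], 't': [0.096, 0.618, 0.9]}
{'time': 0.1, 'qpos': array([-1.40099202e+00,  3.42629447e-01,  1.52492657e+00,  3.05995706e-06,
        1.27536686e+00, -1.46006853e-01]), 'qvel': array([-0.00048419, -0.001497  , -0.00206848, -0.00122668, -0.00038154,
        0.00064291]), 'joint_efforts': array([ 7.39341267e-04, -4.32005489e+01, -2.44695157e+01,  7.18560931e-02,
        5.26295824e-02, -4.97300948e-05]), 'tool_pos': array([ 0.16301643, -0.49867591,  0.22612492]), 'tool_rot': array([-3.14027701e+00, -1.96426681e-04,  3.15810134e-01]), 'contact_force': array([ 0.11190626, -0.37698325, -1.13027919]), 'torque': array([-0.05494531,  0.02348667, -0.03098736]), 'grip_force': 0.0, 'opening': 0.09197263096706693}
```

View pics/scene0.png

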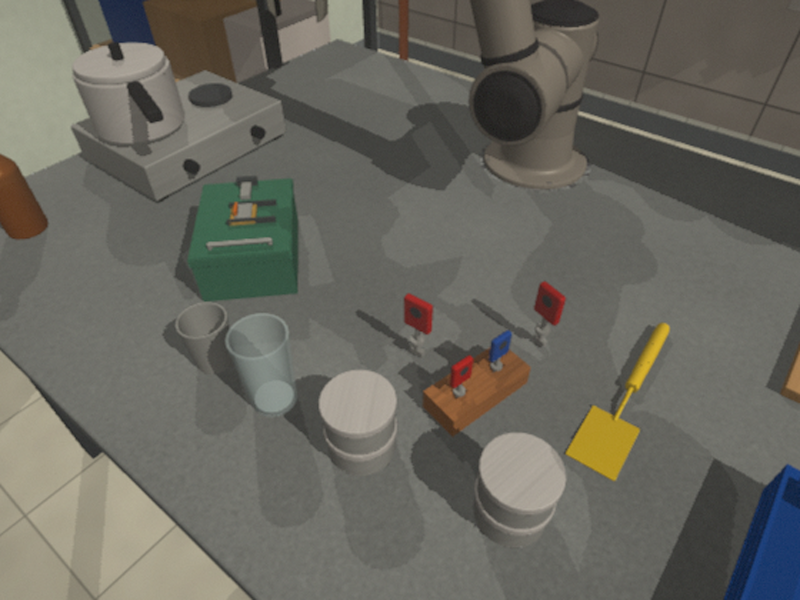

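View pics/top0.png

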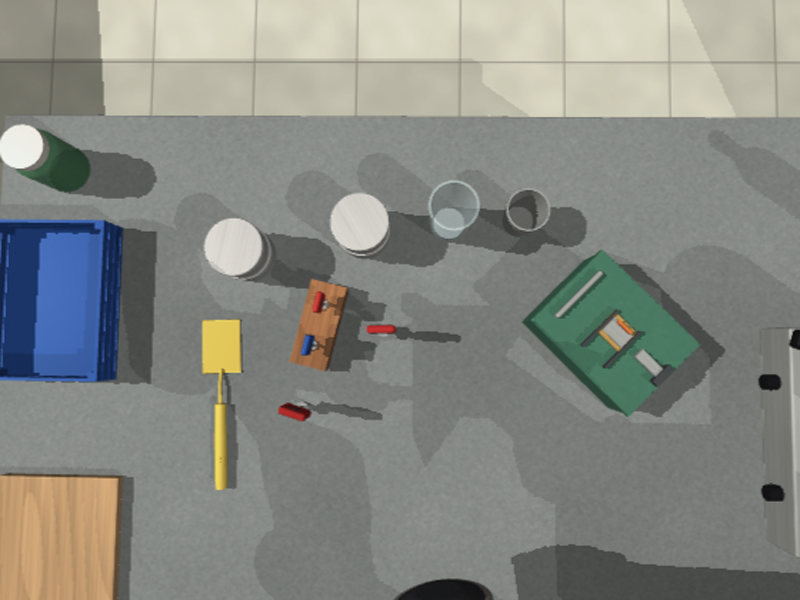

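The red key that is wanted stands in the wooden stand, at top view (318,302), with the blue key at (307,345). Two larger red decoys stand outside it. The box is at (613,333), its handle (+x) up-left and the tab towards the upper right. Next I'll make an enlarged crop to measure from.

```bash
python3 - <<'E'
import cv2, numpy as np
im=cv2.imread("pics/topraw0.png")
a=cv2.resize(im[170:300,360:510],None,fx=4,fy=4,interpolation=cv2.INTER_CUBIC)  #600x520
b=cv2.resize(im[190:265,195:245],None,fx=4,fy=4,interpolation=cv2.INTER_CUBIC) #200x300
c=np.zeros((520,800,3),np.uint8);c[:,:600]=a;c[:300,600:]=b
cv2.imwrite("pics/crop1.png",c)
E
cat > h.py <<'E'
import numpy as np
from cell import robot
def ray(name,u,v,z,m=None):
    m=m or robot.camera_model(name); R=np.array(m["R"]);t=np.array(m["t"])
    d=R.T@np.array([(u-m["cx"])/m["fx"],(v-m["cy"])/m["fy"],1]); c=-R.T@t
    return c+d*(z-c[2])/d[2]
def proj(name,X,m=None):
    m=m or robot.camera_model(name); p=np.array(m["R"])@np.array(X)+np.array(m["t"])
    return np.array([m["fx"]*p[0]/p[2]+m["cx"],m["fy"]*p[1]/p[2]+m["cy"]])
E
```

```text
(no output)
```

View pics/crop1.png

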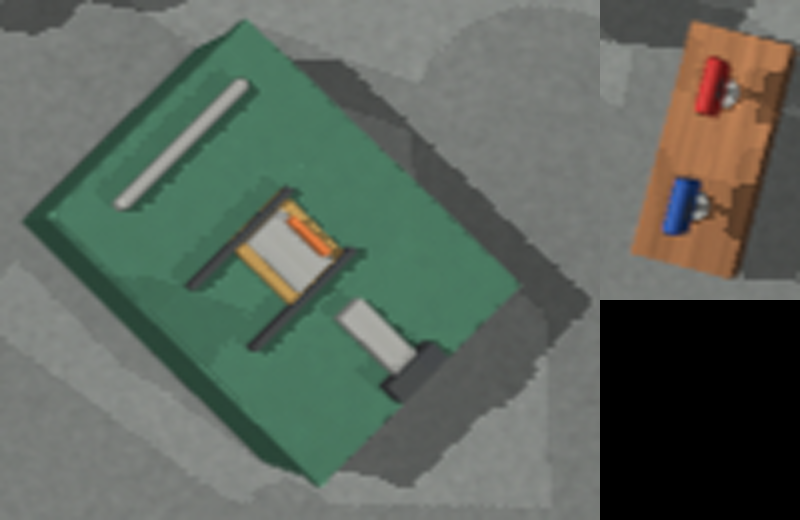

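Lid corners in crop pixels are (245,20), (520,288), (320,487) and about (45,219). The tab top is at (311,236), the handle runs (122,205)–(243,85), and the bolt is at (378,335). The stand corners are (693,22), (793,45), (738,278) and (633,252). The red head is at (712,87) and the blue head at (682,206).

```bash
python3 - <<'E'
from h import *
m=robot.camera_model("top"); 
A=lambda x,y:(x/4+360-.4,y/4+170-.4); B=lambda x,y:((x-600)/4+195-.4,y/4+190-.4)
P=lambda p,z:ray("top",*p,z,m)[:2]
print("cam",-np.array(m["R"]).T@m["t"])
c=[P(A(*p),.09) for p in [(245,20),(520,288),(320,487),(45,219)]]
print("lid",np.round(c,4),[round(np.linalg.norm(c[i]-c[i-1]),4) for i in range(4)],"ctr",np.mean(c,0))
h=[P(A(*p),.102) for p in [(122,205),(243,85)]]; t=P(A(311,236),.1075)
tl=[P(A(*p),.1075) for p in [(288,217),(334,255)]]
r=[P(A(*p),.0995) for p in [(192,287),(288,192),(252,347),(350,252)]]
print("rails ctr",np.mean(r,0),"rails",np.round(r,4))
print("handle mid",np.mean(h,0),"dir",np.degrees(np.arctan2(*(h[1]-h[0])[::-1])),"tab",t,"tabends",tl,"bolt",P(A(378,335),.101))
print("edge yaw",[np.degrees(np.arctan2(*(c[i]-c[i-1])[::-1])) for i in range(4)])
s=[P(B(*p),.035) for p in [(693,22),(793,45),(738,278),(633,252)]]
print("stand",np.round(s,4),[round(np.linalg.norm(s[i]-s[i-1]),4) for i in range(4)],np.mean(s,0),[np.degrees(np.arctan2(*(s[i]-s[i-1])[::-1])) for i in range(4)])
print("red",P(B(712,87),.097),"blue",P(B(682,206),.097))
E
```

```text
cam [0.560783   0.07975473 0.93875904]
lid [[ 0.7034 -0.2075]
 [ 0.5599 -0.3522]
 [ 0.4525 -0.2449]
 [ 0.5937 -0.0992]] [np.float64(0.1541), np.float64(0.2038), np.float64(0.1519), np.float64(0.2029)] ctr [ 0.57736772 -0.22593729]
rails ctr [ 0.56799306 -0.216513  ] rails [[ 0.5581 -0.175 ]
 [ 0.6094 -0.2262]
 [ 0.5267 -0.2064]
 [ 0.5778 -0.2585]]
handle mid [ 0.63376032 -0.16975212] dir -44.7740233548202 tab [ 0.58580934 -0.23503695] tabends [array([ 0.59569261, -0.22312074]), array([ 0.57594802, -0.24692668])] bolt [ 0.53406272 -0.27200731]
edge yaw [np.float64(-44.64064855632421), np.float64(-134.7415348727596), np.float64(135.01135744411977), np.float64(45.90026398413041)]
stand [[0.6599 0.2452]
 [0.647  0.1863]
 [0.5113 0.2156]
 [0.5254 0.2771]] [np.float64(0.1382), np.float64(0.0603), np.float64(0.1389), np.float64(0.0631)] [0.58587052 0.23105803] [np.float64(-13.333580604147949), np.float64(-102.31543234119344), np.float64(167.80596202597334), np.float64(77.07664001212567)]
red [0.61768347 0.22267837] blue [0.55295957 0.23753558]
```

```bash
cat >> h.py <<'E'
from scipy.spatial.transform import Rotation as Ro
def togo(p,yaw):
    s=robot.observe(); R=Ro.from_euler("xyz",s["tool_rot"])
    T=Ro.from_euler("xyz",[np.pi,0,yaw])
    print("t",round(s["time"],2),"pos",np.round(s["tool_pos"],4),"rpy",np.round(s["tool_rot"],4),"F",np.round(s["contact_force"],1),"op",round(s["opening"],4),"grip",round(s["grip_force"],1))
    print("shift",np.round(R.inv().apply(np.array(p)-s["tool_pos"]),4),"turn",np.round((R.inv()*T).as_rotvec(),4))
E
echo ok
```

```text
ok
```

>>> arm_command(moves=[[[0.036, -0.03, 0], [0, 0, 0], 0.09], [[0.072, -0.06, 0], [0, 0, 0], 0.06], [[0.108, -0.09, 0], [0, 0, 0], 0.04], [[0.144, -0.12, 0], [0, 0, 0], 0.04], [[0.18, -0.15, 0], [0, 0, 0], 0.04]])

```text
time: 0.6
tool_pos: [0.2881, -0.2988, 0.2265]
tool_rot: [-3.141, -0.0, 0.315]
contact_force: [0.1, -0.8, 0.4]
opening: 0.0626
grip_force: 0.0
```

>>> arm_command(moves=[[[0.036, -0.03, 0], [0, 0, 0], 0.04], [[0.072, -0.06, 0], [0, 0, 0], 0.04], [[0.108, -0.09, 0], [0, 0, 0], 0.04], [[0.144, -0.12, 0], [0, 0, 0], 0.04], [[0.18, -0.15, 0], [0, 0, 0], 0.04]])

```text
time: 1.1
tool_pos: [0.4126, -0.1002, 0.2266]
tool_rot: [3.141, 0.0, 0.316]
contact_force: [1.9, -1.0, 0.3]
opening: 0.0401
grip_force: 0.0
```

>>> arm_command(moves=[[[0.036, -0.03, 0], [0, 0, 0.1], 0.04], [[0.072, -0.06, 0], [0, 0, 0.2], 0.04], [[0.108, -0.09, 0], [0, 0, 0.3], 0.04], [[0.144, -0.12, 0], [0, 0, 0.4], 0.04], [[0.18, -0.15, 0], [0, 0, 0.54], 0.04]])

```text
time: 1.6
tool_pos: [0.5371, 0.0983, 0.2264]
tool_rot: [3.141, 0.0, -0.229]
contact_force: [1.4, 0.2, 1.2]
opening: 0.0397
grip_force: 0.0
```

```bash
python3 -c "
from h import *
togo([.618,.2228,.2],-.222)"
```

```text
t 1.6 pos [0.5371 0.0983 0.2264] rpy [ 3.1412e+00  5.0000e-04 -2.2850e-01] F [1.4 0.2 1.2] op 0.0397 grip 0.0
shift [ 0.0506 -0.1396  0.0263] turn [ 0.0004  0.0005 -0.0065]
```

>>> arm_command(moves=[[[0.012, -0.035, 0.005], [0, 0, 0], 0.04], [[0.025, -0.07, 0.01], [0, 0, 0], 0.04], [[0.038, -0.105, 0.02], [0, 0, 0], 0.04], [[0.0506, -0.1396, 0.026], [0, 0, 0], 0.04], [[0.0506, -0.1396, 0.026], [0, 0, 0], 0.04]])

```text
time: 2.1
tool_pos: [0.6173, 0.2248, 0.1977]
tool_rot: [3.141, 0.003, -0.221]
contact_force: [-0.3, -0.6, 0.4]
opening: 0.0398
grip_force: 0.0
```

```bash
python3 - <<'E'
from h import *
import cv2
togo([.618,.2228,.2],-.222)
m=robot.camera_model("wrist"); im=robot.read_camera("wrist")
print({k:np.round(v,4).tolist() for k,v in m.items()})
np.savez("w1.npz",**{k:np.array(v) for k,v in m.items()})
cv2.imwrite("pics/w1raw.png",im[:,:,::-1])
cv2.imwrite("pics/w1.png",cv2.resize(im[:,:,::-1],(800,600),interpolation=cv2.INTER_CUBIC))
print("pred red top",proj("wrist",[.618,.2228,.097],m)/.7,"collar",proj("wrist",[.618,.2228,.039],m)/.7)
E
```

```text
t 2.1 pos [0.6173 0.2248 0.1977] rpy [ 3.1413e+00  3.1000e-03 -2.2090e-01] F [-0.3 -0.6  0.4] op 0.0398 grip 0.0
shift [ 0.0011  0.0018 -0.0023] turn [0.0003 0.0031 0.0011]
{'fx': 299.0761, 'fy': 299.0761, 'cx': 284.3622, 'cy': 207.0974, 'R': [[-0.2193, -0.9757, 0.0006], [-0.9402, 0.2115, 0.267], [-0.2606, 0.058, -0.9637]], 't': [0.3539, 0.5076, 0.5091]}
pred red top [408.01447267 295.21343438] collar [407.65846821 274.86305108]
```

View pics/w1.png

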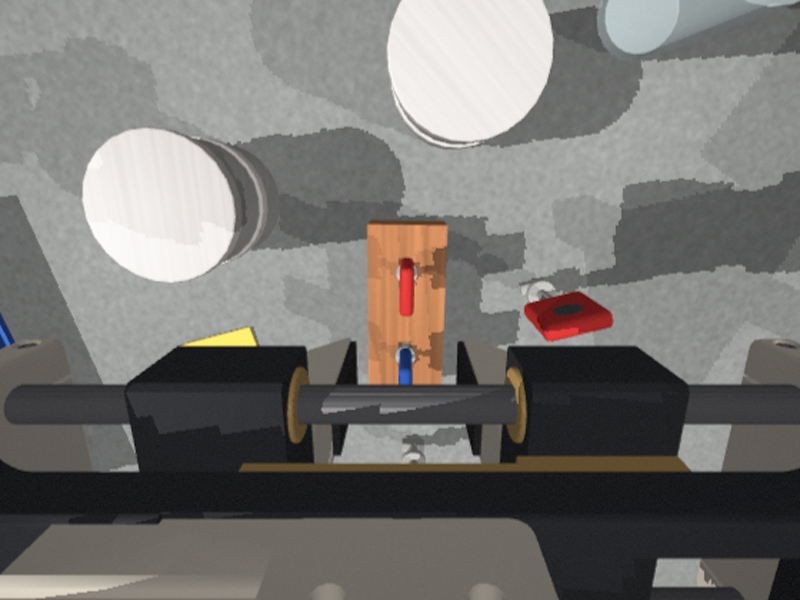

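The wrist view shows the red head top at (406,296), within 2 px of the prediction, and the stand edges are vertical, so the yaw is right. I'll descend and grip.

>>> arm_command(moves=[[[0.001, 0.0005, 0.035], [0, 0, 0], 0.04], [[0.001, 0.0005, 0.07], [0, 0, 0], 0.04], [[0.001, 0.0005, 0.105], [0, 0, 0], 0.04], [[0.001, 0.0005, 0.125], [0, 0, 0], 0.04], [[0.001, 0.0005, 0.138], [0, 0, 0], 0.04]])

```text
time: 2.65
tool_pos: [0.6166, 0.2193, 0.0609]
tool_rot: [3.14, 0.003, -0.225]
contact_force: [0.9, -0.4, -0.2]
opening: 0.0397
grip_force: 0.0
```

>>> arm_command(moves=[[[0, 0, 0], [0, 0, 0], 0.02], [[0, 0, 0], [0, 0, 0], 0.0], [[0, 0, 0], [0, 0, 0], 0.0], [[0, 0, 0], [0, 0, 0], 0.0], [[0, 0, 0], [0, 0, 0], 0.0]], squeeze=40)

```text
time: 3.15
tool_pos: [0.619, 0.2226, 0.064]
tool_rot: [-3.137, -0.003, -0.225]
contact_force: [1.2, 5.9, -0.4]
opening: 0.0087
grip_force: 39.9
```

```bash
python3 -c "
from h import *
togo([.618,.2243,.06],-.222)"
```

```text
t 3.15 pos [0.619  0.2226 0.064 ] rpy [-3.1367e+00 -2.8000e-03 -2.2490e-01] F [ 1.2  5.9 -0.4] op 0.0087 grip 39.9
shift [-0.0014 -0.0014  0.004 ] turn [-0.0049 -0.0028 -0.0029]
```

>>> arm_command(moves=[[[0, -0.001, -0.006], [0, 0, 0], 0.0], [[0, -0.001, -0.016], [0, 0, 0], 0.0], [[0, -0.001, -0.03], [0, 0, 0], 0.0], [[0, -0.001, -0.05], [0, 0, 0], 0.0], [[0, -0.001, -0.08], [0, 0, 0], 0.0]])

```text
time: 3.65
tool_pos: [0.6171, 0.221, 0.1426]
tool_rot: [3.14, 0.003, -0.224]
contact_force: [1.2, 0.5, -0.1]
opening: 0.0087
grip_force: 40.0
```

>>> arm_command(moves=[[[0, 0, -0.03], [0, 0, 0], 0.0], [[0, 0, -0.05], [0, 0, 0], 0.0], [[0, 0, -0.06], [0, 0, 0], 0.0], [[0, 0, -0.06], [0, 0, 0], 0.0], [[0, 0, -0.06], [0, 0, 0], 0.0]])

```text
time: 4.15
tool_pos: [0.6176, 0.2213, 0.2018]
tool_rot: [3.141, 0.001, -0.224]
contact_force: [-0.5, 0.1, -1.2]
opening: 0.009
grip_force: 40.0
```

```bash
python3 - <<'E'
from h import *
import cv2
togo([.5871,-.235,.2],.789)
togo([.5871,-.235,.2],.789)
m=robot.camera_model("scene"); im=robot.read_camera("scene")
p=robot.observe()["tool_pos"]; u,v=proj("scene",p,m).astype(int);print(u,v)
cv2.imwrite("pics/s1raw.png",im[:,:,::-1])
cr=im[max(v-50,0):v+50,u-60:u+60,::-1]
cv2.imwrite("pics/s1.png",cv2.resize(cr,None,fx=6,fy=6,interpolation=cv2.INTER_CUBIC))
for dz in (-.047,-.045,0,.038): print(dz,(proj("scene",p+[0,0,dz],m)-[u-60,max(v-50,0)])*6)
togo([.5871,-.235,.2],.789)
E
```

```text
t 4.15 pos [0.6176 0.2213 0.2018] rpy [ 3.1406e+00  1.4000e-03 -2.2430e-01] F [-0.5  0.1 -1.2] op 0.009 grip 40.0
shift [0.0718 0.4516 0.0021] turn [ 2.0000e-04  1.8000e-03 -1.0133e+00]
t 4.15 pos [0.6176 0.2213 0.2018] rpy [ 3.1406e+00  1.4000e-03 -2.2430e-01] F [-0.5  0.1 -1.2] op 0.009 grip 40.0
shift [0.0718 0.4516 0.0021] turn [ 2.0000e-04  1.8000e-03 -1.0133e+00]
326 208
-0.047 [349.88743166 426.09622832]
-0.045 [350.4316904  421.18428008]
0 [363.33985057 304.68782445]
0.038 [375.32882196 196.48706961]
t 4.2 pos [0.6174 0.2213 0.2012] rpy [ 3.1402e+00  2.3000e-03 -2.2420e-01] F [ 0.5 -0.6 -1.1] op 0.0085 grip 40.0
shift [0.0719 0.4516 0.0017] turn [ 1.0000e-04  2.8000e-03 -1.0132e+00]
```

View pics/s1.png

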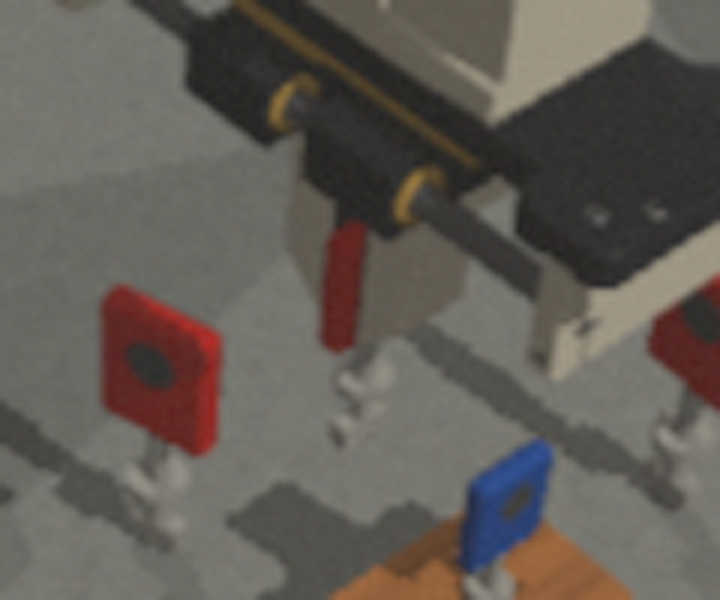

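The key hangs upright in the pads: bit lower end around (340,443), collar centre about (365,380), end-face bottom of the head at about (339,348). I'll check these against a model of the key.

```bash
python3 - <<'E'
from h import *
m=robot.camera_model("scene"); p=np.array([.6175,.2213,.2013]); R=Ro.from_euler("xyz",[np.pi,0,-.2243]).as_matrix()
u,v=proj("scene",p,m).astype(int)
pts=dict(headbot=[.016,0,-.044],headtop=[.016,0,-.084],collar=[0,0,-.024],bitlow=[.008,0,-.001],bitlow2=[-.008,0,-.001],bitup=[.008,0,-.01])
for h in (.043,.047,.051):
  print(h,{k:np.round((proj("scene",p+R@(np.array(q)+[0,0,h]),m)-[u-60,v-50])*6).astype(int).tolist() for k,q in pts.items()})
E
```

```text
0.043 {'headbot': [318, 329], 'headtop': [329, 215], 'collar': [358, 355], 'bitlow': [330, 427], 'bitlow2': [372, 400], 'bitup': [332, 405]}
0.047 {'headbot': [317, 340], 'headtop': [328, 227], 'collar': [356, 366], 'bitlow': [329, 437], 'bitlow2': [371, 410], 'bitup': [331, 415]}
0.051 {'headbot': [316, 351], 'headtop': [327, 239], 'collar': [355, 376], 'bitlow': [328, 447], 'bitlow2': [370, 420], 'bitup': [330, 425]}
```

>>> arm_command(moves=[[[0.008, 0.045, 0], [0, 0, -0.1], 0.0], [[0.016, 0.09, 0], [0, 0, -0.2], 0.0], [[0.024, 0.135, 0], [0, 0, -0.3], 0.0], [[0.032, 0.18, 0], [0, 0, -0.4], 0.0], [[0.04, 0.225, 0], [0, 0, -0.5], 0.0]])

```text
time: 4.7
tool_pos: [0.6061, -0.0084, 0.2012]
tool_rot: [-3.141, 0.003, 0.28]
contact_force: [0.1, 0.3, -0.9]
opening: 0.0088
grip_force: 40.0
```

```bash
python3 -c "
from h import *
togo([.5943,-.2429,.19],.789)"
```

```text
t 4.7 pos [ 0.6061 -0.0084  0.2012] rpy [-3.1407e+00  2.5000e-03  2.8020e-01] F [ 0.1  0.3 -0.9] op 0.0088 grip 40.0
shift [-0.0761  0.2221  0.0112] turn [-0.0015  0.0022 -0.5088]
```

>>> arm_command(moves=[[[-0.015, 0.045, 0], [0, 0, -0.11], 0.0], [[-0.03, 0.09, 0], [0, 0, -0.22], 0.0], [[-0.045, 0.135, 0], [0, 0, -0.33], 0.0], [[-0.06, 0.18, 0], [0, 0, -0.44], 0.0], [[-0.075, 0.222, 0.0], [0, 0, -0.508], 0.0]])

```text
time: 5.2
tool_pos: [0.5944, -0.2427, 0.201]
tool_rot: [-3.139, 0.001, 0.787]
contact_force: [1.0, -0.2, -0.4]
opening: 0.0087
grip_force: 40.0
```

```bash
python3 -c "
from h import *
togo([.5943,-.2429,.15],.789)"
```

```text
t 5.2 pos [ 0.5944 -0.2427  0.201 ] rpy [-3.1391e+00  9.0000e-04  7.8740e-01] F [ 1.  -0.2 -0.4] op 0.0087 grip 40.0
shift [-0.0002  0.0002  0.051 ] turn [-0.0025  0.0009 -0.0016]
```

>>> arm_command(moves=[[[0, 0, 0.012], [0, 0, 0], 0.0], [[0, 0, 0.024], [0, 0, 0], 0.0], [[0, 0, 0.036], [0, 0, 0], 0.0], [[0, 0, 0.044], [0, 0, 0], 0.0], [[0, 0, 0.044], [0, 0, 0], 0.0]])

```text
time: 5.7
tool_pos: [0.5948, -0.239, 0.1568]
tool_rot: [-3.138, 0.001, 0.785]
contact_force: [0.2, 0.7, 0.1]
opening: 0.0088
grip_force: 40.0
```

```bash
cat >> h.py <<'E'
import cv2
bx=np.array([.705,.709,0]);by=np.array([-.709,.705,0]);K=np.array([.5773,-.2260,.096])
def look(tag,h=.049,both=True):
    s=robot.observe();p=s["tool_pos"];R=Ro.from_euler("xyz",s["tool_rot"]).as_matrix()
    print("pos",np.round(p,4),"rpy",np.round(s["tool_rot"],4),"TCP in box",np.round([(p-K)@bx,(p-K)@by,p[2]-.096],4))
    m=robot.camera_model("scene");im=robot.read_camera("scene");o=np.round(proj("scene",K,m)).astype(int)-[28,35]
    a=cv2.resize(im[o[1]:o[1]+60,o[0]:o[0]+60,::-1],None,fx=10,fy=10,interpolation=cv2.INTER_CUBIC)[:,:,:]
    cv2.imwrite(f"pics/{tag}.png",a)
    f=lambda X:np.round((proj("scene",X,m)-o)*10+4.5).astype(int).tolist()
    T=lambda q:p+R@(np.array(q)+[0,0,h])
    print("tip",f(T([0,0,0])),"bit+-x",f(T([.008,0,-.001])),f(T([-.008,0,-.001])),"collar",f(T([0,0,-.024])),"headbot",f(T([.016,0,-.044])),f(T([-.016,0,-.044])))
    B=lambda x,y,z:f(K+x*bx+y*by+[0,0,z])
    print("keyhole",B(0,0,0),"tab ends",B(-.013,-.011,.0115),B(.013,-.011,.0115),"shutter +y corners",B(-.019,.013,.003),B(.019,.013,.003),"rail",B(.025,-.02,.0035),B(.025,.05,.0035),B(-.025,.05,.0035),"handle",B(.08,0,.006))
E
python3 -c "
from h import *
look('s2')"
```

```text
pos [ 0.5948 -0.239   0.1568] rpy [-3.1383e+00  9.0000e-04  7.8540e-01] TCP in box [ 0.0031 -0.0216  0.0608]
tip [173, 325] bit+-x [169, 343] [175, 301] collar [149, 237] headbot [120, 201] [135, 120]
keyhole [280, 353] tab ends [226, 282] [216, 349] shutter +y corners [340, 291] [330, 387] rail [179, 412] [493, 389] [501, 262] handle [248, 549]
```

View pics/s2.png

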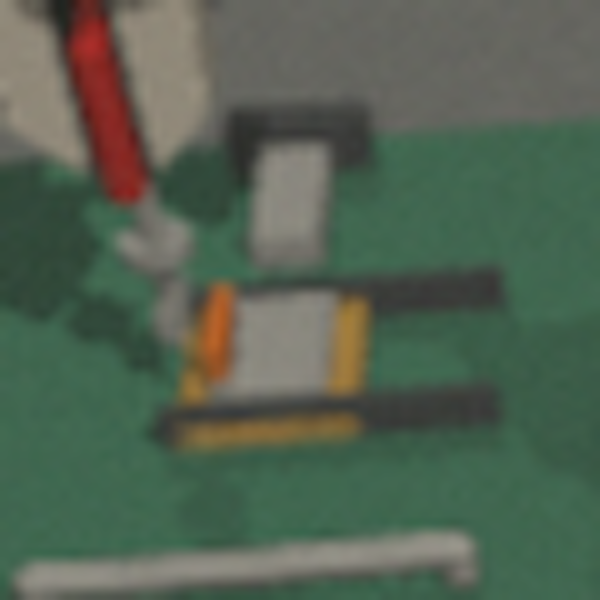

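The tab is in front of the bit: tab top from (222,290) to (216,375), the key bit's lower end at about (175,338), the rails ending at about (165,425) and (497,400). The shutter is near 0. I'll check how settled the pose reading is.

```bash
python3 -c "
from h import *
for i in range(5):
  s=robot.observe();p=s['tool_pos'];print(s['time'],np.round(p,4),np.round(s['tool_rot'],4),np.round([(p-K)@bx,(p-K)@by],4));robot.read_camera('top')
"
```

```text
5.75 [ 0.5953 -0.2395  0.158 ] [-3.1401e+00  5.0000e-04  7.8520e-01] [ 0.0031 -0.0223]
5.8 [ 0.5957 -0.2399  0.1588] [3.1415 0.     0.7851] [ 0.0031 -0.0228]
5.85 [ 0.5958 -0.2402  0.1593] [ 3.1406e+00 -2.0000e-04  7.8480e-01] [ 0.003  -0.0231]
5.9 [ 0.5959 -0.2404  0.1595] [ 3.1402e+00 -3.0000e-04  7.8460e-01] [ 0.0029 -0.0233]
5.95 [ 0.5958 -0.2406  0.1595] [ 3.1401e+00 -3.0000e-04  7.8440e-01] [ 0.0027 -0.0234]
```

>>> arm_command(moves=[[[-0.001, 0.001, 0.004], [0, 0, -0.004], 0.0], [[-0.001, 0.001, 0.008], [0, 0, -0.004], 0.0], [[-0.001, 0.001, 0.01], [0, 0, -0.004], 0.0], [[-0.001, 0.001, 0.01], [0, 0, -0.004], 0.0], [[-0.001, 0.001, 0.01], [0, 0, -0.004], 0.0]])

```text
time: 6.5
tool_pos: [0.5953, -0.2422, 0.1486]
tool_rot: [-3.141, 0.0, 0.788]
contact_force: [0.3, -0.5, -0.5]
opening: 0.0089
grip_force: 40.0
```

```bash
cat >> h.py <<'E'
def st():
    s=robot.observe();p=s['tool_pos'];F=s['contact_force']
    print(round(s['time'],2),"box xyz",np.round([(p-K)@bx,(p-K)@by,p[2]-.096],4),"rpy",np.round(s['tool_rot'],4),"F box",np.round([F@bx,F@by,F[2]],1),"torque",np.round(s['torque'],2),"op",round(s['opening'],4),"grip",round(s['grip_force'],1))
E
python3 -c "
from h import *
st()"
```

```text
6.5 box xyz [ 0.0012 -0.0242  0.0526] rpy [-3.1415e+00  1.0000e-04  7.8770e-01] F box [-0.1 -0.6 -0.5] torque [-0.03 -0.03  0.  ] op 0.0089 grip 40.0
```

>>> arm_command(moves=[[[0, -0.003, 0], [0, 0, 0], 0.0], [[0, -0.006, 0], [0, 0, 0], 0.0], [[0, -0.009, 0], [0, 0, 0], 0.0], [[0, -0.012, 0], [0, 0, 0], 0.0], [[0, -0.015, 0], [0, 0, 0], 0.0]])

```text
time: 7.0
tool_pos: [0.5846, -0.2315, 0.1489]
tool_rot: [3.141, 0.0, 0.788]
contact_force: [1.4, -0.6, -1.0]
opening: 0.0087
grip_force: 40.0
```

```bash
python3 -c "
from h import *
st()"
```

```text
7.0 box xyz [ 0.0012 -0.0091  0.0529] rpy [3.141e+00 1.000e-04 7.878e-01] F box [ 0.5 -1.4 -1. ] torque [-0.23 -0.16  0.04] op 0.0087 grip 40.0
```

Contact at about 1.4 N, opposing box +y, so I'll keep sliding.

>>> arm_command(moves=[[[0, -0.004, 0], [0, 0, 0], 0.0], [[0, -0.008, 0], [0, 0, 0], 0.0], [[0, -0.012, 0], [0, 0, 0], 0.0], [[0, -0.016, 0], [0, 0, 0], 0.0], [[0, -0.02, 0], [0, 0, 0], 0.0]])

```text
time: 7.5
tool_pos: [0.5703, -0.2173, 0.1488]
tool_rot: [3.141, 0.0, 0.788]
contact_force: [0.5, -1.5, -0.2]
opening: 0.0089
grip_force: 40.0
```

>>> arm_command(moves=[[[0, -0.002, 0], [0, 0, 0], 0.0], [[0, -0.004, 0], [0, 0, 0], 0.0], [[0, -0.005, 0], [0, 0, 0], 0.0], [[0, -0.006, 0], [0, 0, 0], 0.0], [[0, -0.006, 0], [0, 0, 0], 0.0]])

```text
time: 8.0
tool_pos: [0.5672, -0.2142, 0.1489]
tool_rot: [3.138, -0.0, 0.788]
contact_force: [4.0, -4.2, -2.9]
opening: 0.0088
grip_force: 40.0
```

```bash
python3 -c "
from h import *
st()"
```

```text
8.0 box xyz [0.0013 0.0154 0.0529] rpy [ 3.1383e+00 -4.0000e-04  7.8760e-01] F box [-0.2 -5.8 -2.9] torque [-0.96 -0.86 -0.02] op 0.0088 grip 40.0
```

>>> arm_command(moves=[[[0, 0.004, 0], [0, 0, 0], 0.0], [[0, 0.006, -0.005], [0, 0, 0], 0.0], [[0, 0.012, -0.008], [0, 0, 0], 0.0], [[-0.0005, 0.018, -0.008], [0, 0, 0], 0.0], [[-0.0005, 0.019, -0.008], [0, 0, 0], 0.0]])

```text
time: 8.5
tool_pos: [0.5799, -0.2276, 0.1568]
tool_rot: [3.141, -0.0, 0.787]
contact_force: [0.1, 0.6, -1.0]
opening: 0.0089
grip_force: 40.0
```

>>> arm_command(moves=[[[0, 0, 0], [0, 0, 0], 0.0], [[0, 0, 0], [0, 0, 0], 0.0], [[0, 0, 0], [0, 0, 0], 0.0], [[0, 0, 0], [0, 0, 0], 0.0], [[0, 0, 0], [0, 0, 0], 0.0]])

```text
time: 9.0
tool_pos: [0.5793, -0.2269, 0.1568]
tool_rot: [3.142, 0.0, 0.788]
contact_force: [0.5, 0.2, -0.3]
opening: 0.0088
grip_force: 40.0
```

```bash
python3 -c "
from h import *
st();look('s3',.048)"
```

```text
9.0 box xyz [ 0.0008 -0.0021  0.0608] rpy [3.1416e+00 1.0000e-04 7.8790e-01] F box [ 0.5 -0.2 -0.3] torque [-0.04 -0.04  0.  ] op 0.0088 grip 40.0
pos [ 0.5793 -0.2269  0.1568] rpy [3.1416e+00 1.0000e-04 7.8790e-01] TCP in box [ 0.0008 -0.0021  0.0608]
tip [259, 310] bit+-x [256, 327] [261, 286] collar [237, 221] headbot [212, 185] [224, 104]
keyhole [280, 353] tab ends [226, 282] [216, 349] shutter +y corners [340, 291] [330, 387] rail [179, 412] [493, 389] [501, 262] handle [248, 549]
```

View pics/s3.png

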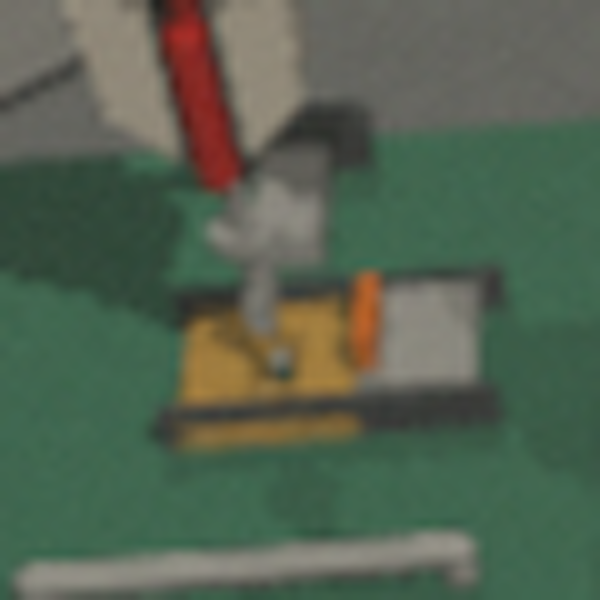

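Shutter is fully open, with the tab at (365,320). The slot shows around (281,362) and the bit's lower end is at about (260,335), so it is aligned to within 1–2 mm. I'll descend with a firmer grip.

>>> arm_command(moves=[[[0, -0.001, 0.004], [0, 0, 0], 0.0], [[0, -0.001, 0.008], [0, 0, 0], 0.0], [[0, -0.001, 0.012], [0, 0, 0], 0.0], [[0, -0.001, 0.015], [0, 0, 0], 0.0], [[0, -0.001, 0.017], [0, 0, 0], 0.0]], squeeze=60)

```text
time: 9.55
tool_pos: [0.5782, -0.2274, 0.1402]
tool_rot: [3.14, 0.002, 0.788]
contact_force: [-3.1, -4.5, 6.3]
opening: 0.0088
grip_force: 60.0
```

```bash
python3 -c "
from h import *
st()"
```

```text
9.55 box xyz [-0.0004 -0.0017  0.0442] rpy [3.1405e+00 2.1000e-03 7.8790e-01] F box [-5.4 -1.   6.3] torque [-1.02  0.83  0.  ] op 0.0088 grip 60.0
```

The chamfer is guiding the key towards box −x, so I'll shift that way and continue down.

>>> arm_command(moves=[[[-0.0015, 0.0003, 0], [0, 0, 0], 0.0], [[-0.002, 0.0003, 0.002], [0, 0, 0], 0.0], [[-0.002, 0.0003, 0.004], [0, 0, 0], 0.0], [[-0.002, 0.0003, 0.006], [0, 0, 0], 0.0], [[-0.002, 0.0003, 0.008], [0, 0, 0], 0.0]])

```text
time: 10.05
tool_pos: [0.5787, -0.2275, 0.1331]
tool_rot: [3.139, -0.003, 0.788]
contact_force: [2.9, 0.3, 1.6]
opening: 0.0084
grip_force: 60.0
```

```bash
python3 -c "
from h import *
st()"
```

```text
10.05 box xyz [-0.0001 -0.0021  0.0371] rpy [ 3.1388e+00 -2.6000e-03  7.8780e-01] F box [ 2.2 -1.8  1.6] torque [ 0.18 -0.78  0.01] op 0.0084 grip 60.0
```

>>> arm_command(moves=[[[0.0007, 0.0003, 0.003], [0, 0, 0], 0.0], [[0.001, 0.0003, 0.006], [0, 0, 0], 0.0], [[0.0003, 0.0003, 0.009], [0, 0, 0], 0.0], [[0.001, 0.0003, 0.011], [0, 0, 0], 0.0], [[0.0006, 0.0003, 0.013], [0, 0, 0], 0.0]])

```text
time: 10.55
tool_pos: [0.579, -0.228, 0.1242]
tool_rot: [3.137, -0.001, 0.788]
contact_force: [-11.3, 6.9, 44.2]
opening: 0.0086
grip_force: 60.0
```

```bash
python3 -c "
from h import *
st()"
```

```text
10.55 box xyz [-0.0002 -0.0026  0.0282] rpy [ 3.137e+00 -1.400e-03  7.880e-01] F box [-3.1 12.9 44.2] torque [1.36 2.11 0.02] op 0.0086 grip 60.0
```

Force jumped to 44 N at a TCP height of 28 mm, which looks like the collar on the face. I'll ease off and check.

>>> arm_command(moves=[[[0, 0, -0.001], [0, 0, 0], 0.0], [[0, 0, -0.002], [0, 0, 0], 0.0], [[0, 0, -0.0025], [0, 0, 0], 0.0], [[0, 0, -0.0025], [0, 0, 0], 0.0], [[0, 0, -0.0025], [0, 0, 0], 0.0]])

```text
time: 11.05
tool_pos: [0.5788, -0.2279, 0.1244]
tool_rot: [3.138, -0.001, 0.788]
contact_force: [-3.5, 3.3, 21.4]
opening: 0.0091
grip_force: 60.0
```

```bash
python3 -c "
from h import *
st(); look('s4',.05)"
```

```text
11.05 box xyz [-0.0003 -0.0025  0.0284] rpy [ 3.1383e+00 -1.1000e-03  7.8790e-01] F box [-0.1  4.8 21.4] torque [0.49 0.73 0.01] op 0.0091 grip 60.0
pos [ 0.5788 -0.2279  0.1244] rpy [ 3.1383e+00 -1.1000e-03  7.8790e-01] TCP in box [-0.0003 -0.0025  0.0284]
tip [288, 429] bit+-x [284, 446] [289, 405] collar [267, 345] headbot [244, 313] [255, 232]
keyhole [280, 353] tab ends [226, 282] [216, 349] shutter +y corners [340, 291] [330, 387] rail [179, 412] [493, 389] [501, 262] handle [248, 549]
```

View pics/s4.png

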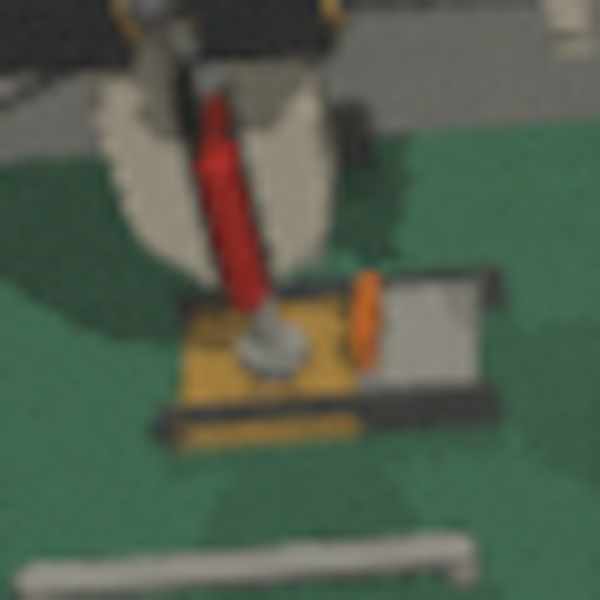

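The collar sits flush on the face at (272,352) and the force is stiff, so the key is home. Turning clockwise, which is positive about tool z.

>>> arm_command(moves=[[[0, 0, -0.0005], [0, 0, 0.09], 0.0], [[0, 0, -0.0005], [0, 0, 0.18], 0.0], [[0, 0, -0.0005], [0, 0, 0.27], 0.0], [[0, 0, -0.0005], [0, 0, 0.36], 0.0], [[0, 0, -0.0005], [0, 0, 0.45], 0.0]])

```text
time: 11.6
tool_pos: [0.5792, -0.2284, 0.1244]
tool_rot: [3.138, -0.003, 0.334]
contact_force: [-2.5, 0.9, 17.6]
opening: 0.0088
grip_force: 60.0
```

```bash
python3 -c "
from h import *
st()"
```

```text
11.6 box xyz [-0.0003 -0.003   0.0284] rpy [ 3.1382e+00 -2.9000e-03  3.3430e-01] F box [-1.1  2.4 17.6] torque [0.11 0.23 0.11] op 0.0088 grip 60.0
```

Turning freely with spring torque, so I'll continue.

>>> arm_command(moves=[[[0, 0, 0], [0, 0, 0.1], 0.0], [[0, 0, 0], [0, 0, 0.2], 0.0], [[0, 0, 0], [0, 0, 0.3], 0.0], [[0, 0, 0], [0, 0, 0.4], 0.0], [[0, 0, 0], [0, 0, 0.5], 0.0]])

```text
time: 12.1
tool_pos: [0.5792, -0.2285, 0.1245]
tool_rot: [3.14, -0.004, -0.166]
contact_force: [-1.4, 0.7, 16.8]
opening: 0.0088
grip_force: 60.0
```

>>> arm_command(moves=[[[0, 0, 0], [0, 0, 0.1], 0.0], [[0, 0, 0], [0, 0, 0.2], 0.0], [[0, 0, 0], [0, 0, 0.3], 0.0], [[0, 0, 0], [0, 0, 0.4], 0.0], [[0, 0, 0], [0, 0, 0.5], 0.0]])

```text
time: 12.6
tool_pos: [0.5791, -0.2286, 0.1245]
tool_rot: [-3.142, -0.004, -0.666]
contact_force: [-2.4, 0.1, 16.5]
opening: 0.0091
grip_force: 60.0
```

```bash
python3 -c "
from h import *
st()"
```

```text
12.6 box xyz [-0.0006 -0.0031  0.0285] rpy [-3.1415 -0.0045 -0.6659] F box [-1.6  1.8 16.5] torque [0.06 0.47 0.21] op 0.0091 grip 60.0
```

>>> arm_command(moves=[[[0, 0, 0], [0, 0, 0.07], 0.0], [[0, 0, 0], [0, 0, 0.13], 0.0], [[0, 0, 0], [0, 0, 0.18], 0.0], [[0, 0, 0], [0, 0, 0.21], 0.0], [[0, 0, 0], [0, 0, 0.21], 0.0]])

```text
time: 13.1
tool_pos: [0.579, -0.2287, 0.1244]
tool_rot: [-3.141, -0.004, -0.873]
contact_force: [-1.8, -0.3, 17.7]
opening: 0.0086
grip_force: 60.0
```

```bash
python3 -c "
from h import *
st(); look('s5',.05)"
```

```text
13.1 box xyz [-0.0007 -0.0031  0.0284] rpy [-3.1408 -0.0044 -0.8726] F box [-1.4  1.1 17.7] torque [0.06 0.45 0.23] op 0.0086 grip 60.0
pos [ 0.579  -0.2287  0.1244] rpy [-3.1408 -0.0044 -0.8726] TCP in box [-0.0007 -0.0031  0.0284]
tip [285, 428] bit+-x [250, 425] [318, 424] collar [264, 344] headbot [175, 272] [317, 270]
keyhole [280, 353] tab ends [226, 282] [216, 349] shutter +y corners [340, 291] [330, 387] rail [179, 412] [493, 389] [501, 262] handle [248, 549]
```

View pics/s5.png

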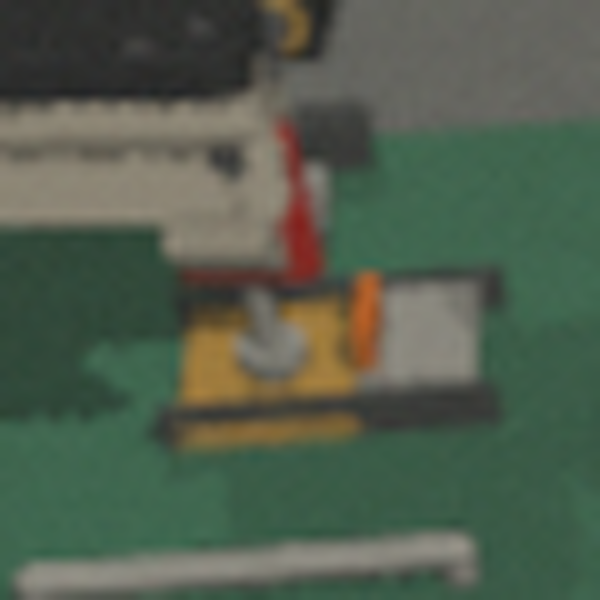

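The head has turned across the box, the collar is still on the face at (270,350), and the shutter is still open with its tab at (365,320). The bolt's lower end, previously near (290,260), is no longer there. Handing in.

```bash
python3 -c "
from cell import robot
print(robot.hand_in())"
```

```text
the job is handed in; nothing more can be done
None
```

I handed the job in at about 13 s: red key fully home, turned about 1.66 rad clockwise and still gripped at 60 N, shutter fully aside; the bolt looked drawn back, partly hidden by the gripper, and no verdict came back.

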